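# Put the last carton in the free rack lane and lower the keeper bar

### The job

One carton of glass jars is still out on the bench in front of the carton rack. Slide it gently, without lifting or tipping it, straight into the one empty lane until its front is level with the front ends of the lane dividers, like its neighbours, then swing the rack's keeper bar all the way down in front of the cartons. Do not shift the two cartons already stored or the other things lying about.

Things in the scene. Friction and masses are not known exactly. Their poses are not given: they have to be found in the camera images.
- carton: the loose cardboard carton, 90 (x, depth) x 115 (y, width) x 90 mm high, about 0.45 kg, wider than the gripper opens along its width; origin at the centre of its underside; starts upright on the bench in front of the rack, its x axis roughly along the lanes
- stock_a: stored carton of the same size and look, standing in one of the three lanes with its front level with the front line; origin at the centre of its underside; a tape roll lies on top of it
- stock_b: the other stored carton, same size and look, nothing on top; origin at the centre of its underside
- rack: fixed rack, three lanes side by side, no floor of its own. Origin: on the bench, middle of its front line (the dividers' front ends); +x into the lanes, y across. Lanes 132 mm wide, 140 mm pitch; dividers 8 mm thick, 50 mm high, side plates 75 high; back beam 127 mm behind the front line. Home: carton origin 45 mm behind the front line
- lane0 (a point): on the bench, middle of the mouth (front line) of the lane at the rack's -y end; axes as the rack
- lane1 (a point): the same for the middle lane
- lane2 (a point): the same for the lane at the rack's +y end
- keeper (a joint): angle of the keeper bar: 0 = fully down on its stops, level in front of the lanes; about 1.35 to 1.6 at the start = raised above the cartons. Stiff hinge, stays where it is left, about 3 N at the bar. The hinge line runs along the rack's y, 95 mm behind the front line, 50 mm above the bench
- bar_mid (a point): middle of the keeper's cross bar: a round steel bar 10 mm thick and 447 mm long along the rack's y, on two side arms 130 mm from the hinge line to the bar's axis; when down, the bar's axis is 35 mm in front of the front line and 50 mm above the bench
- tape: paper tape roll, 60 mm across, 24 mm high, lying on stock_a; origin at the centre of its underside
- jar_a: jar of copper fittings, 70 mm across, 110 mm high; origin at the centre of its underside
- jar_b: a second such jar
- pipe_tee: white plastic pipe tee lying on the bench, 105 mm long along x, branch 62 mm to +y, 42 mm thick; origin under the middle of the run
- coupling: white plastic pipe coupling standing on end, 60 mm across, 45 mm high; origin at the centre of its underside
- nail_box: small white box with a plain orange band, 70 x 100 x 50 mm; origin at the centre of its underside
- screwdriver: screwdriver lying on the bench, along its x
Not all that is in view belongs to the job. What is shaped like the carton but black is not meant.

How it is judged:
By the outcome, as a careful person would: the job done as asked, in the order asked, and still so for the second after the job is handed in, with the robot touching nothing.
It also fails if it takes over 72 s, if anything falls off the work surface, if the arm or the gripper's body presses on something with over 40 N, if the wrist force passes 120 N, or if a joint passes its speed limit or range.

### The arm

A 6-joint arm with a two-finger parallel gripper is mounted at the origin on the work surface. World frame = base frame: x ahead of the robot, y to its left, z up, the work surface at z = 0. Lengths are in m, angles in rad, forces in N, time in s.
With the tool pointing down it reaches from about 0.25 to 0.775 m from the base axis. Payload 4 kg.
Tool frame: the origin (TCP) lies between the finger pads; the fingertips stand 11 mm ahead of it and the grasp point (between the pads) lies 8 mm behind it (robot.tip_extent is the z of the fingertips in the tool frame, in m); z points along the fingers, y is the line along which they close (so a half turn about z gives the same grasp; the last joint's range is limited). The gripper opens to 94 mm and grips with 3 to 60 N. Pads are 16 mm wide; open, the fingers measure 119 mm over their backs; the gripper's body (75 mm by 177 mm) begins 78 mm behind the grasp point.
Start: joints at [-1.416, 0.087, 1.371, -0, 1.684, -0.103], TCP at [0.14, -0.532, 0.217] pointing down, gripper open.
Joint ranges: [-3.1, 3.1], [-0.76, 2.03], [0.27, 2.55], [-1.08, 4.22], [0.17, 2.65], [-2.57, 2.57]. Speed limits (rad/s): [2.79, 2.79, 3.14, 3.14, 3.14, 3.14].

### API

Orientations are given as [roll, pitch, yaw] about the fixed x, y, z axes, in that order (R = Rz(yaw) Ry(pitch) Rx(roll)).
In Python, from bench import robot, imaging gives the robot as it stands.
- The arm moves only by the shell command python3 -m pendant 'ROWS'. ROWS is JSON, a list of rows, each a list of 7 numbers: the shift along the world's x, y, z in cm, then the turn, a rotation vector about the world's x, y, z in degrees, then the opening, from 0 (shut) to 1 (fully open). In form: [[dx, dy, dz, ax, ay, az, jaw], ...]. A call has 1 to 8 rows; each row shifts and turns the commanded pose from where the row before left it; what a row does not reach is not made up. A row lasts 1/10 s, in which the tool goes at most 50 mm and 8.59 degrees, less where a joint would pass 70% of its speed; a pose out of reach is approached as far as the arm can. A call is refused whole if a number of a shift passes 5 or a number of a turn 8.59, either way. A call with a gripper value outside its range is refused whole. The fingers move at their own pace and stop on an object; the grip force is fixed at half the most. Time passes only in rows, so rows that do not move let the fingers close. It gives the time, the measured TCP pose, the force, the opening and the grip force at its end, in the units of the state.
- robot.get_obs(): the state, without advancing time (a new reading comes with each control period).
- imaging.snapshot(name): name is "side" or "top" or "wrist"; returns the picture (420x560x3 uint8, red, green, blue); there is no depth.
- imaging.camera_params(name): a dict with "camera_matrix" (3x3 intrinsics, pixels), "k1" (the pictures are not rectified: a ray, as slopes to the right and down, at radius r is drawn at 1 + k1 r^2 times it, then the intrinsics apply), "R" (3x3) and "t" (3): a world point X has camera coordinates R X + t. Camera axes: x right, y down, z forward; pixel columns grow to the right and rows downward; lengths in m; the calibration is good to about 2 mm. A picture is of the moment at which its call begins: read the wrist's pose just before it. camera_params takes no time and is no camera call; for the wrist camera it gives the pose at the moment of the call.
- robot.close_job(): hands the job in; it is judged then, once.
The state is a dict: "time": time; "joint_positions": joint angles; "qvel": joint speeds; "joint_torque": joint torques, N m; "tool_pos": TCP position; "ee_rot": TCP orientation; "wrist_force": force on the tool from outside, world axes, zero at the start; "wrist_torque": the same for the moment, N m; "width": finger opening in m; "finger_force": force on a finger pad.
Only numpy, scipy, OpenCV 4.12 (cv2) and the standard library are available. Lean on these libraries where they do the work, as an engineer would, in place of code of your own. Each camera call takes 0.05 s, during which the arm holds its last target. There are 200 camera calls.

## Working session

There is one attempt and no reset: what is moved stays moved. The work goes in short steps, Python scripts to look and compute and a shell command to move; the robot and the scene stay as the last step left them, time stands still between calls to the robot, and variables do not carry over. Pictures are saved under pics/ and viewed, at most 10 in all, crops included, and the job is handed in when it is done.

```bash
mkdir -p pics; cat > h.py <<'E'
import numpy as np, cv2
from bench import robot, imaging
def snap(n,f):
    p=imaging.camera_params(n); im=imaging.snapshot(n); cv2.imwrite('pics/'+f,im[:,:,::-1]); np.savez('pics/'+f+'.npz',**{k:np.array(v) for k,v in p.items()}); return im,p
def load(f): return cv2.imread('pics/'+f), dict(np.load('pics/'+f+'.npz'))
def ray(p,uv):
    K=np.array(p['camera_matrix']);R=np.array(p['R']);t=np.array(p['t']);k=float(p['k1'])
    d=np.linalg.inv(K)@[uv[0],uv[1],1]; d=d[:2]; s=d.copy()
    for _ in range(30): s=d/(1+k*(s@s))
    v=R.T@np.array([s[0],s[1],1]); return -R.T@t, v/np.linalg.norm(v)
def plane(p,uv,z):
    c,v=ray(p,uv); return c+v*(z-c[2])/v[2]
def tri(p1,a,p2,b):
    c1,v1=ray(p1,a);c2,v2=ray(p2,b)
    s=np.linalg.lstsq(np.c_[v1,-v2],c2-c1,rcond=None)[0]
    x,y=c1+s[0]*v1,c2+s[1]*v2; return (x+y)/2,np.linalg.norm(x-y)
def proj(p,X):
    K=np.array(p['camera_matrix']);c=np.array(p['R'])@X+np.array(p['t']);s=c[:2]/c[2];s=s*(1+float(p['k1'])*(s@s));return (K@[s[0],s[1],1])[:2]
E
python3 - <<'E'
from h import *
for n in('top','side'):
    im,p=snap(n,n+'0.png'); cv2.imwrite('pics/'+n+'0b.png',cv2.resize(im[:,:,::-1],(800,600),interpolation=cv2.INTER_CUBIC)); print(n,-np.array(p['R']).T@p['t'],p['R'],p['camera_matrix'])
print(robot.get_obs())
E
```

```text
top [ 4.11225433e-01 -1.04309931e-03  1.27974610e+00] [[-0.01433411 -0.99970756 -0.01947616]
 [-0.99580437  0.01603331 -0.09009211]
 [ 0.09037803  0.01810306 -0.99574298]] [[457.54318307   0.         287.77166501]
 [  0.         457.54318307 200.60701948]
 [  0.           0.           1.        ]]
side [0.17330339 0.76237112 0.66740828] [[-0.91351243 -0.40635782 -0.01919298]
 [-0.22093802  0.5351889  -0.81532769]
 [ 0.34158665 -0.74057151 -0.5786816 ]] [[422.84685456   0.         280.60867411]
 [  0.         422.84685456 209.3763992 ]
 [  0.           0.           1.        ]]
{'time': 0.1, 'joint_positions': array([-1.41610030e+00,  8.78870759e-02,  1.37205963e+00, -2.72326622e-05,
        1.68358207e+00, -1.03156485e-01]), 'qvel': array([ 0.00010239, -0.00033121, -0.0031935 ,  0.00013789,  0.00013721,
       -0.0006415 ]), 'joint_torque': array([ 1.93838889e-03, -3.41253412e+01, -3.03301942e+01,  7.20129465e-02,
        3.04069463e-02, -9.11176926e-05]), 'tool_pos': array([ 0.14013889, -0.53137804,  0.21543998]), 'ee_rot': array([-3.13966404e+00, -1.72447701e-04,  2.57849307e-01]), 'wrist_force': array([ 0.11819275, -0.68078512,  0.39898696]), 'wrist_torque': array([ 0.00544255,  0.01366126, -0.00696944]), 'finger_force': 0.0, 'width': 0.09443628709541621}
```

View pics/top0b.png

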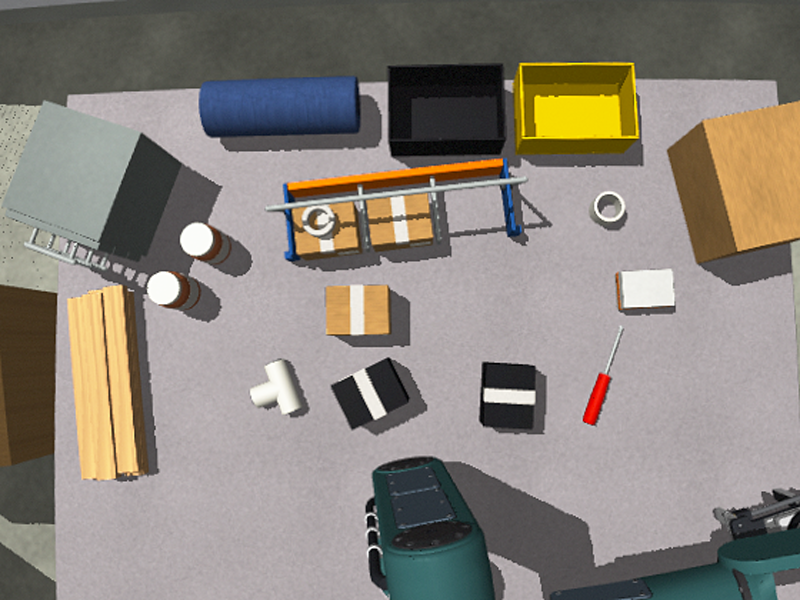

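View pics/side0b.png

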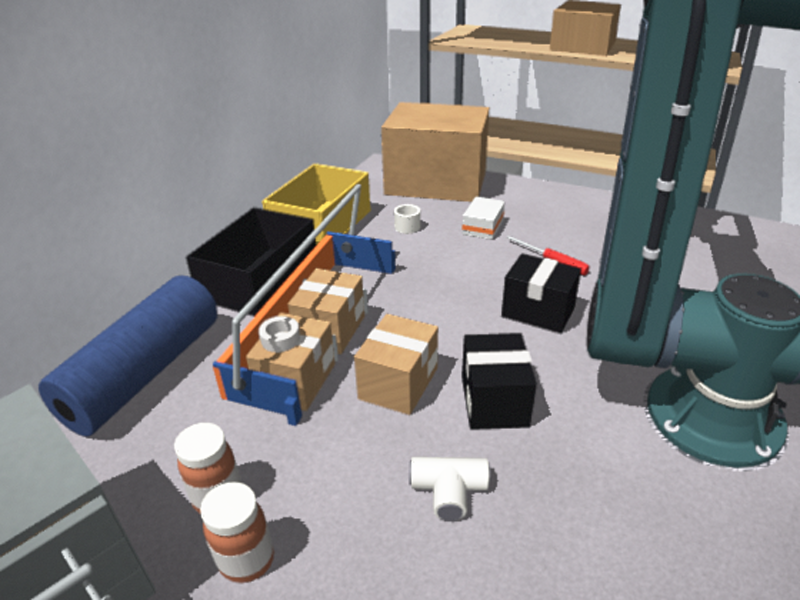

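The top view shows the empty lane at the rack's −y end (lane0), around pixel (475,210) in the 800×600 copy. The loose carton is at (357,310), the raised bar runs from (268,208) to (525,180), and the two black decoys are at (370,393) and (508,395). The side view shows the carton at (397,360) and the bar from (237,325) to (357,188). I'll zoom in for corners.

```bash
python3 - <<'E'
from h import *
a,_=load('top0.png'); b,_=load('side0.png')
c=cv2.resize(a[100:250,180:380],(800,600),interpolation=cv2.INTER_CUBIC); cv2.imwrite('pics/tz.png',c)
d=cv2.resize(b[120:300,140:330],None,fx=4,fy=4,interpolation=cv2.INTER_CUBIC)[:600]; 
d=cv2.resize(b[125:300,145:345],None,fx=3.4,fy=3.4,interpolation=cv2.INTER_CUBIC); cv2.imwrite('pics/sz.png',d);print(d.shape)
E
```

```text
(595, 680, 3)
```

View pics/tz.png

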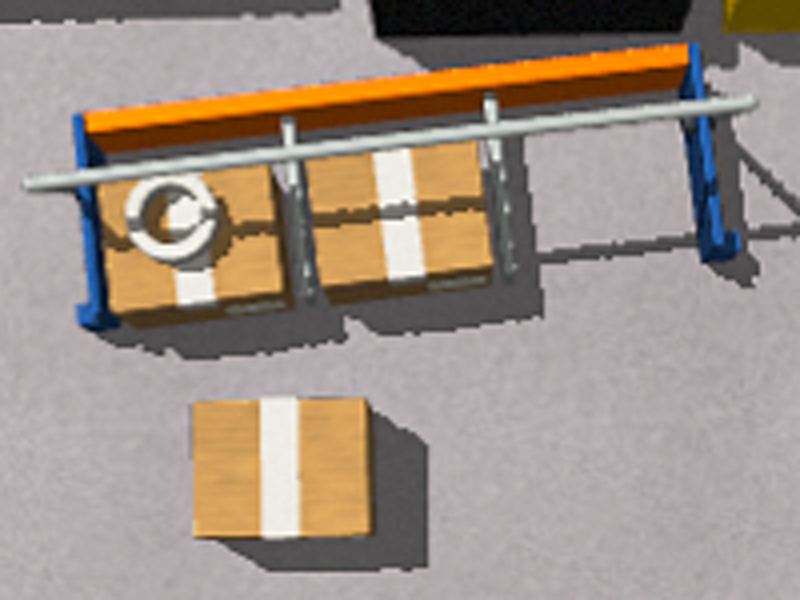

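View pics/sz.png

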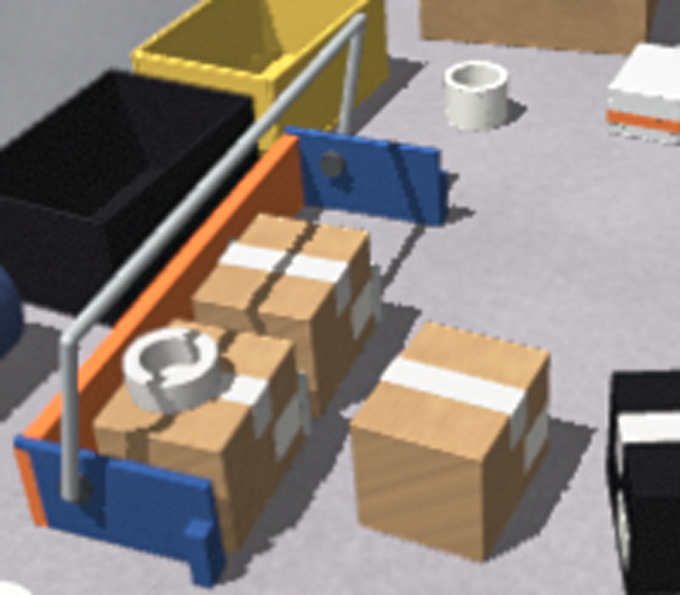

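```bash
python3 - <<'E'
from h import *
np.set_printoptions(precision=4,suppress=True)
_,pt=load('top0.png');_,ps=load('side0.png')
T=lambda u,v:((u+.5)/4-.5+180,(v+.5)/4-.5+100)
S=lambda u,v:((u+.5)/3.4-.5+145,(v+.5)/3.4-.5+125)
def t2(n,a,b): x,e=tri(pt,T(*a),ps,S(*b)); print(n,x,round(e,4)); return x
c=[t2('c++',(194,401),(352,422)),t2('c+-',(368,398),(431,323)),t2('c--',(372,535),(549,352)),t2('c-+',(195,537),(484,460))]
print('center',np.mean(c,0),'yaw',[np.degrees(np.arctan2(*(c[0]-c[1])[[0,1]]*[-1,1])),np.degrees(np.arctan2(*(c[3]-c[2])[[0,1]]*[-1,1]))],'sides',np.linalg.norm(c[0]-c[1]),np.linalg.norm(c[1]-c[2]))
l=t2('bar+',(28,184),(68,340)); r=t2('bar-',(755,102),(360,20)); print('barmid',(l+r)/2,np.linalg.norm(l-r),'yaw',np.degrees(np.arctan2(-(l-r)[0],(l-r)[1])))
t2('beam+',(85,113),(17,440));t2('beam-',(692,45),(286,130))
f1=t2('stockb front +',(325,293),(311,318));f2=t2('stockb front -',(493,272),(370,232))
t2('plate0 front top',(722,250),(440,150))
for n,a,z in(('beam+',(85,115),.075),('beam-',(690,45),.075),('plate0 front',(712,258),.075),('plate2 front',(95,325),.075),('div01 front',(512,274),.05),('div12 front',(310,302),.05),('sb f+',(325,293),.09),('sb f-',(493,272),.09)): print(n,plane(pt,T(*a),z))
E
```

```text
c++ [0.5225 0.1768 0.0869] 0.0032
c+- [0.5224 0.0623 0.0844] 0.0041
c-- [0.4346 0.0615 0.0849] 0.0004
c-+ [0.4334 0.1767 0.0865] 0.0029
center [0.4782 0.1193 0.0857] yaw [np.float64(-0.03382616009107641), np.float64(0.6354913596933667)] sides 0.11455401642032592 0.08776432782393034
bar+ [0.6514 0.267  0.1764] 0.0014
bar- [ 0.6956 -0.183   0.1729] 0.0005
barmid [0.6735 0.042  0.1747] 0.4521403900921769 yaw 5.609639555891796
beam+ [0.7246 0.2554 0.0656] 0.0002
beam- [ 0.7619 -0.1588  0.0697] 0.0015
stockb front + [0.5953 0.0911 0.0873] 0.0027
stockb front - [ 0.6071 -0.02    0.0871] 0.0022
plate0 front top [ 0.6216 -0.1736  0.0719] 0.0014
beam+ [0.7209 0.2535 0.075 ]
beam- [ 0.7611 -0.1564  0.075 ]
plate0 front [ 0.6151 -0.1666  0.075 ]
plate2 front [0.5772 0.2458 0.075 ]
div01 front [ 0.6106 -0.0339  0.05  ]
div12 front [0.5937 0.1036 0.05  ]
sb f+ [0.5936 0.0903 0.09  ]
sb f- [ 0.6056 -0.0204  0.09  ]
```

The carton's top sits at about 0.086 m, 114×88 mm, centred at (0.478, 0.119) with yaw near 0°, which matches its given size. The rack's yaw is about 5.6°, its origin about (0.600, 0.036), and lane0 about (0.614, −0.103).

Plan:
1. Push the carton's +y face sideways with two spread fingertips turned to the rack's yaw.
2. Push its front face into the lane.

```bash
python3 -m pendant '[[4.2,4,0,0,0,8,0.6],[4.2,4,0,0,0,8,0.6],[4.2,4,0,0,0,8,0.6],[4.2,4,0,0,0,8,0.6],[4.2,4,0,0,0,8,0.6],[4.2,4,0,0,0,8,0.6],[4.2,4,0,0,0,8,0.6],[4.2,4,0,0,0,8,0.6]]'
python3 -m pendant '[[0,5,0,0,0,8,0.6],[0,5,0,0,0,8,0.6],[0,5,0,0,0,0.8,0.6],[0,5,0,0,0,0,0.6],[0,5,0,0,0,0,0.6],[0,5,0,0,0,0,0.6],[0,5,0,0,0,0,0.6],[0,5,0,0,0,0,0.6]]'
python3 -m pendant '[[0,2.5,0,0,0,0,0.6],[0,0,0,0,0,0,0.6],[0,0,0,0,0,0,0.6],[0,0,0,0,0,0,0.6]]'
```

```text
time: 0.9
tool_pos: [0.4308, -0.2542, 0.2161]
ee_rot: [-3.141, -0.0, 1.38]
wrist_force: [1.0, -0.5, -0.6]
width: 0.0565
finger_force: 0.0
time: 1.7
tool_pos: [0.4292, 0.146, 0.2162]
ee_rot: [3.142, 0.0, 1.668]
wrist_force: [0.2, -0.1, -0.4]
width: 0.0562
finger_force: 0.0
time: 2.1
tool_pos: [0.4299, 0.168, 0.2162]
ee_rot: [-3.141, 0.001, 1.667]
wrist_force: [0.5, 0.6, -0.2]
width: 0.0563
finger_force: 0.0
```

```bash
python3 -m pendant '[[2.2,2.2,0,0,0,0,0.6],[2.3,2.2,0,0,0,0,0.6],[0,0,-4,0,0,0,0.6],[0,0,-4,0,0,0,0.6],[0,0,-4,0,0,0,0.6],[0,0,-3,0,0,0,0.6],[0,0,-2,0,0,0,0.6],[0,0,-1,0,0,0,0.6]]'
python3 -m pendant '[[0,0,0,0,0,0,0.6],[0,0,0,0,0,0,0.6]]'
python3 - <<'E'
from h import *
im,p=snap('top','t1.png'); ims,ps=snap('side','s1.png')
cv2.imwrite('pics/c1.png',np.hstack([cv2.resize(im[150:300,180:330,::-1],(400,400)),cv2.resize(ims[180:330,200:350,::-1],(400,400))]))
E
```

```text
time: 2.9
tool_pos: [0.4737, 0.2109, 0.034]
ee_rot: [-3.138, 0.001, 1.665]
wrist_force: [-0.1, -0.2, -0.5]
width: 0.0563
finger_force: 0.0
time: 3.1
tool_pos: [0.4759, 0.2126, 0.0377]
ee_rot: [3.14, -0.0, 1.667]
wrist_force: [1.0, 0.2, -1.0]
width: 0.0566
finger_force: 0.0
```

View pics/c1.png

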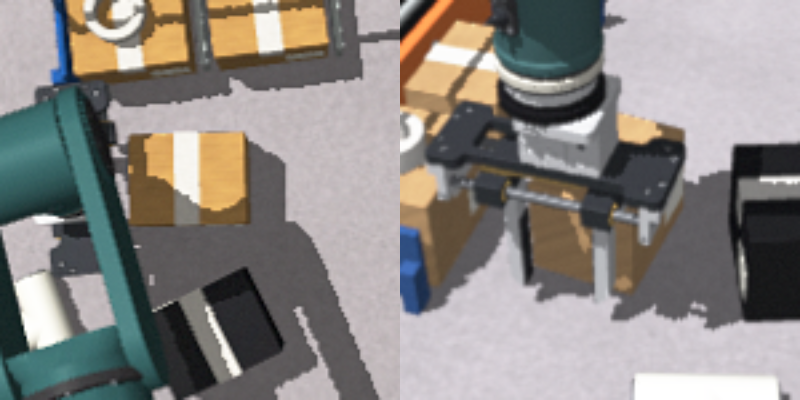

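Both fingers stand beside the carton's +y face with tips low, clear of stock and tee. Start the slow sideways slide.

```bash
python3 -m pendant '[[-0.35,-0.4,0,0,0,0,0.6],[-0.35,-0.4,0,0,0,0,0.6],[0.04,-0.4,0,0,0,0,0.6],[0.04,-0.4,0,0,0,0,0.6],[0.04,-0.4,0,0,0,0,0.6],[0.04,-0.4,0,0,0,0,0.6],[0.04,-0.4,0,0,0,0,0.6],[0.04,-0.4,0,0,0,0,0.6]]'
python3 -m pendant '[[0.04,-0.4,0,0,0,0,0.6],[0.04,-0.4,0,0,0,0,0.6],[0.04,-0.4,0,0,0,0,0.6],[0.04,-0.4,0,0,0,0,0.6],[0.04,-0.4,0,0,0,0,0.6],[0.04,-0.4,0,0,0,0,0.6],[0.04,-0.4,0,0,0,0,0.6],[0.04,-0.4,0,0,0,0,0.6]]'
python3 -c "
from h import *
im,p=snap('top','t2.png')"
```

```text
time: 4.0
tool_pos: [0.47, 0.1813, 0.0365]
ee_rot: [-3.141, -0.001, 1.668]
wrist_force: [-2.0, 3.6, 0.9]
width: 0.0564
finger_force: 1.7
time: 4.8
tool_pos: [0.4736, 0.1487, 0.0366]
ee_rot: [3.141, -0.0, 1.668]
wrist_force: [-0.1, 3.1, 0.6]
width: 0.0565
finger_force: 1.6
```

```bash
python3 -m pendant '[[0.05,-0.5,0,0,0,0,0.6],[0.05,-0.5,0,0,0,0,0.6],[0.05,-0.5,0,0,0,0,0.6],[0.05,-0.5,0,0,0,0,0.6],[0.05,-0.5,0,0,0,0,0.6],[0.05,-0.5,0,0,0,0,0.6],[0.05,-0.5,0,0,0,0,0.6],[0.05,-0.5,0,0,0,0,0.6]]'
python3 -m pendant '[[0.05,-0.5,0,0,0,0,0.6],[0.05,-0.5,0,0,0,0,0.6],[0.05,-0.5,0,0,0,0,0.6],[0.05,-0.5,0,0,0,0,0.6],[0.05,-0.5,0,0,0,0,0.6],[0.05,-0.5,0,0,0,0,0.6],[0.05,-0.5,0,0,0,0,0.6],[0.05,-0.5,0,0,0,0,0.6]]'
python3 -m pendant '[[0.05,-0.5,0,0,0,0,0.6],[0.05,-0.5,0,0,0,0,0.6],[0.05,-0.5,0,0,0,0,0.6],[0.05,-0.5,0,0,0,0,0.6],[0.05,-0.5,0,0,0,0,0.6],[0.05,-0.5,0,0,0,0,0.6],[0.05,-0.5,0,0,0,0,0.6],[0.05,-0.5,0,0,0,0,0.6]]'
python3 -m pendant '[[0.05,-0.5,0,0,0,0,0.6],[0.05,-0.5,0,0,0,0,0.6],[0.05,-0.5,0,0,0,0,0.6],[0.05,-0.5,0,0,0,0,0.6],[0.05,-0.5,0,0,0,0,0.6],[0.05,-0.5,0,0,0,0,0.6],[0.05,-0.5,0,0,0,0,0.6],[0.05,-0.5,0,0,0,0,0.6]]'
python3 -c "
from h import *
im,p=snap('top','t3.png'); cv2.imwrite('pics/t3z.png',cv2.resize(im[100:280,200:400,::-1],(660,594),interpolation=cv2.INTER_CUBIC))"
```

```text
time: 5.65
tool_pos: [0.4775, 0.1086, 0.0366]
ee_rot: [3.141, -0.0, 1.668]
wrist_force: [-0.7, 3.8, 1.9]
width: 0.0566
finger_force: 1.7
time: 6.45
tool_pos: [0.4815, 0.0686, 0.0365]
ee_rot: [3.142, -0.0, 1.668]
wrist_force: [-0.5, 4.2, 1.9]
width: 0.0564
finger_force: 1.9
time: 7.25
tool_pos: [0.4855, 0.0286, 0.0366]
ee_rot: [3.141, -0.0, 1.668]
wrist_force: [-0.4, 3.9, 1.5]
width: 0.0563
finger_force: 2.1
time: 8.05
tool_pos: [0.4895, -0.0114, 0.0365]
ee_rot: [3.141, -0.0, 1.668]
wrist_force: [-0.7, 5.4, 2.4]
width: 0.0562
finger_force: 2.3
```

View pics/t3z.png

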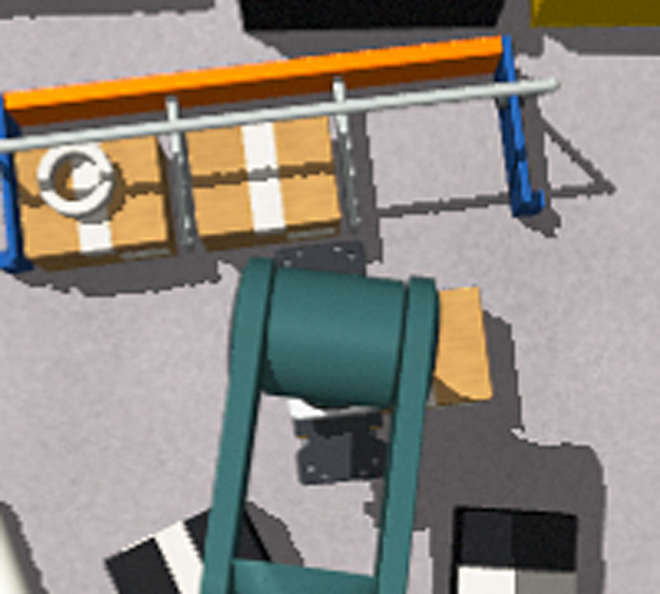

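The carton follows, aligned with the rack. Its visible right corners are at zoom pixels (478,288) and (492,400), and the neighbours haven't moved.

```bash
python3 - <<'E'
from h import *
_,p=load('t3.png');Z=lambda u,v:((u+.5)/3.3-.5+200,(v+.5)/3.3-.5+100)
y=np.radians(5.6);ex=np.array([np.cos(y),np.sin(y)]);ey=np.array([-ex[1],ex[0]]);L=np.array([.6137,-.1033])
for n,a,z in(('c+-',(478,288),.09),('c--',(492,400),.09),('plate0',(515,212),.075),('div',(352,226),.05),('pl0 back',(503,40),.075),('divback',(340,80),.05)):
    X=plane(p,Z(*a),z)[:2];print(n,X.round(4),'rack rel lane0',((X-L)@ex).round(4),((X-L)@ey).round(4))
E
```

```text
c+- [ 0.5528 -0.1284] rack rel lane0 -0.0631 -0.019
c-- [ 0.4638 -0.1371] rack rel lane0 -0.1525 -0.0191
plate0 [ 0.6158 -0.1615] rack rel lane0 -0.0036 -0.0581
div [ 0.6106 -0.0303] rack rel lane0 0.004 0.0729
pl0 back [ 0.7586 -0.1562] rack rel lane0 0.139 -0.0668
divback [ 0.7338 -0.0227] rack rel lane0 0.1274 0.0685
```

```bash
python3 -m pendant '[[0.05,-0.5,0,0,0,0,0.6],[0.05,-0.5,0,0,0,0,0.6],[0.05,-0.5,0,0,0,0,0.6],[0.05,-0.5,0,0,0,0,0.6],[0.05,-0.5,0,0,0,0,0.6],[0.05,-0.5,0,0,0,0,0.6],[0.05,-0.5,0,0,0,0,0.6],[0.03,-0.3,0,0,0,0,0.6]]'
python3 -m pendant '[[0,0,0,0,0,0,0.6],[-0.05,0.5,0,0,0,0,0.6],[-0.1,1,0,0,0,0,0.6],[-0.1,1,0,0,0,0,0.6],[0,0,4,0,0,0,0.6],[0,0,4,0,0,0,0.6],[0,0,4,0,0,0,0.6],[0,0,4,0,0,0,0.6]]'
python3 -m pendant '[[-1,0,0,0,0,-8,0.7],[-1,0,0,0,0,-8,0.7],[-1,0,0,0,0,-8,0.7],[-1,0,0,0,0,-8,0.7],[-1,0,0,0,0,-8,0.7],[-1,0,0,0,0,-8,0.7],[-1,0,0,0,0,-8,0.7],[-1,0,0,0,0,-8,0.7]]'
python3 -m pendant '[[-1,0,0,0,0,-8,0.7],[-1,0,0,0,0,-8,0.7],[-1,0,0,0,0,-8,0.7],[-1,0,0,0,0,-2,0.7],[-1,0,0,0,0,0,0.7],[-1,0,0,0,0,0,0.7],[0,0,0,0,0,0,0.7],[0,0,0,0,0,0,0.7]]'
python3 -c "
from h import *
im,p=snap('top','t4.png'); cv2.imwrite('pics/t4z.png',cv2.resize(im[100:280,200:400,::-1],(660,594),interpolation=cv2.INTER_CUBIC))"
```

```text
time: 8.9
tool_pos: [0.4932, -0.0494, 0.0365]
ee_rot: [-3.141, -0.0, 1.668]
wrist_force: [0.2, 5.0, 3.0]
width: 0.0564
finger_force: 2.4
time: 9.7
tool_pos: [0.4903, -0.0232, 0.1978]
ee_rot: [-3.141, 0.001, 1.669]
wrist_force: [0.1, 0.3, 0.3]
width: 0.0562
finger_force: 0.0
time: 10.5
tool_pos: [0.4101, -0.0234, 0.1963]
ee_rot: [3.141, 0.001, 0.546]
wrist_force: [0.0, 1.2, -1.0]
width: 0.0658
finger_force: 0.0
time: 11.3
tool_pos: [0.3508, -0.024, 0.1966]
ee_rot: [3.141, -0.001, 0.098]
wrist_force: [0.7, 0.4, -0.2]
width: 0.0656
finger_force: 0.0
```

View pics/t4z.png

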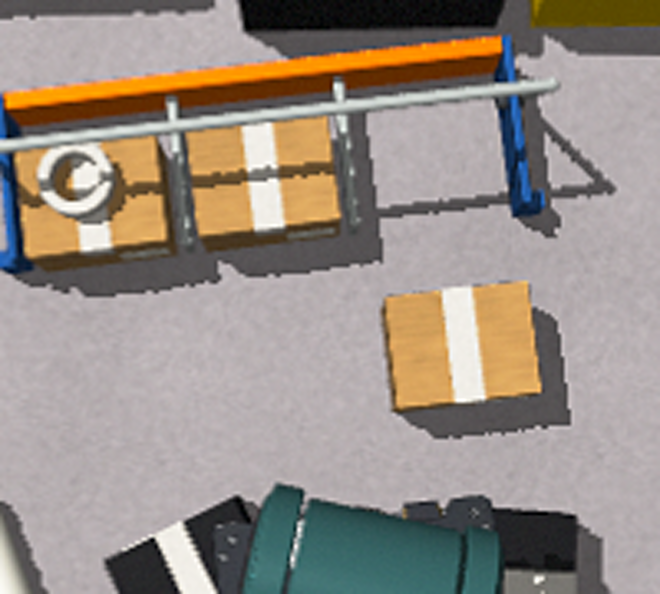

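The carton stands free and upright in line with the lane. Its top corners are at zoom pixels (385,298), (527,282), (541,390) and (397,408), and the neighbours are unchanged.

```bash
python3 - <<'E'
from h import *
_,p=load('t4.png');Z=lambda u,v:((u+.5)/3.3-.5+200,(v+.5)/3.3-.5+100);T=lambda u,v:((u+.5)/4-.5+180,(v+.5)/4-.5+100)
y=np.radians(5.6);ex=np.array([np.cos(y),np.sin(y)]);ey=np.array([-ex[1],ex[0]]);L=np.array([.6137,-.1033])
def f(n,uv,z=.09):
    X=plane(p,uv,z)[:2];print(n,((X-L)@ex).round(4),((X-L)@ey).round(4));return X
C=[f('c',Z(*a)) for a in((385,298),(527,282),(541,390),(397,408))]
S=[f('sb',T(*a)) for a in((306,160),(480,142),(493,272),(325,293))]
print(np.mean(C,0)-L,'c mean rack',(np.mean(C,0)-L)@ex,(np.mean(C,0)-L)@ey,'sb',(np.mean(S,0)-L)@ex,(np.mean(S,0)-L)@ey)
for n,a,z in(('bar+',(28,184),.175),('bar-',(755,102),.175)): f(n,T(*a),z)
E
```

```text
c -0.0626 0.0552
c -0.0627 -0.0583
c -0.1491 -0.0585
c -0.1502 0.056
sb 0.089 0.1978
sb 0.0876 0.0818
sb 0.0 0.0833
sb -0.0011 0.1946
[-0.10553461 -0.0117183 ] c mean rack -0.10617444077215918 -0.0013640041126665794 sb 0.04388953132873575 0.1393902542328282
bar+ 0.0746 0.3655
bar- 0.0735 -0.0868
```

```bash
python3 -m pendant '[[2.6,-3.2,0,0,0,0,0.7],[2.6,-3.3,0,0,0,0,0.7],[2.7,-3.3,0,0,0,0,0.7],[0,0,-4,0,0,0,0.7],[0,0,-4,0,0,0,0.7],[0,0,-4,0,0,0,0.7],[0,0,-3,0,0,0,0.7],[0,0,-1,0,0,0,0.7]]'
python3 -m pendant '[[0,0,0,0,0,0,0.7],[0.4,0.04,0,0,0,0,0.7],[0.4,0.04,0,0,0,0,0.7],[0.4,0.04,0,0,0,0,0.7],[0.4,0.04,0,0,0,0,0.7],[0.4,0.04,0,0,0,0,0.7],[0.4,0.04,0,0,0,0,0.7],[0.4,0.04,0,0,0,0,0.7]]'
```

```text
time: 12.15
tool_pos: [0.4273, -0.121, 0.0325]
ee_rot: [-3.138, 0.007, 0.097]
wrist_force: [-0.9, -0.6, 0.0]
width: 0.0658
finger_force: 0.0
time: 12.95
tool_pos: [0.4567, -0.1193, 0.0366]
ee_rot: [3.142, 0.003, 0.097]
wrist_force: [-5.4, -0.6, 3.6]
width: 0.0657
finger_force: 2.7
```

```bash
python3 -m pendant '[[0.5,0.05,0,0,0,0,0.7],[0.5,0.05,0,0,0,0,0.7],[0.5,0.05,0,0,0,0,0.7],[0.5,0.05,0,0,0,0,0.7],[0.5,0.05,0,0,0,0,0.7],[0.5,0.05,0,0,0,0,0.7],[0.5,0.05,0,0,0,0,0.7],[0.5,0.05,0,0,0,0,0.7]]'
python3 -m pendant '[[0.5,0.05,0,0,0,0,0.7],[0.5,0.05,0,0,0,0,0.7],[0.5,0.05,0,0,0,0,0.7],[0.5,0.05,0,0,0,0,0.7],[0.5,0.05,0,0,0,0,0.7],[0.5,0.05,0,0,0,0,0.7],[0.5,0.05,0,0,0,0,0.7],[0.5,0.05,0,0,0,0,0.7]]'
python3 -m pendant '[[0.5,0.05,0,0,0,0,0.7],[0.5,0.05,0,0,0,0,0.7],[0.5,0.05,0,0,0,0,0.7],[0.5,0.05,0,0,0,0,0.7],[0.5,0.05,0,0,0,0,0.7],[0.5,0.05,0,0,0,0,0.7],[0.5,0.05,0,0,0,0,0.7],[0.5,0.05,0,0,0,0,0.7]]'
python3 -c "
from h import *
im,p=snap('top','t5.png');ims,ps=snap('side','s5.png')
cv2.imwrite('pics/c5.png',np.hstack([cv2.resize(im[90:240,240:390,::-1],(400,400)),cv2.resize(ims[100:300,150:350,::-1],(400,400))]))"
```

```text
time: 13.75
tool_pos: [0.4967, -0.1153, 0.0365]
ee_rot: [-3.142, 0.003, 0.097]
wrist_force: [-5.2, -0.8, 4.1]
width: 0.0661
finger_force: 2.7
time: 14.55
tool_pos: [0.5367, -0.1113, 0.0366]
ee_rot: [-3.142, 0.003, 0.097]
wrist_force: [-5.8, -1.2, 3.3]
width: 0.0657
finger_force: 2.7
time: 15.35
tool_pos: [0.5767, -0.1073, 0.0366]
ee_rot: [-3.142, 0.003, 0.097]
wrist_force: [-5.0, -0.8, 3.7]
width: 0.0652
finger_force: 2.7
```

View pics/c5.png

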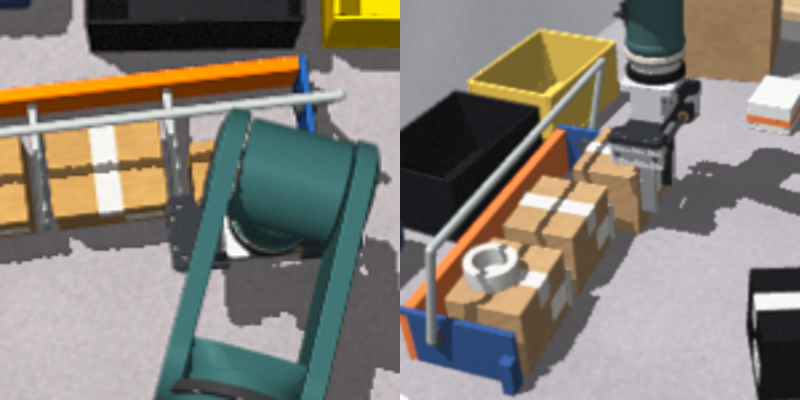

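The carton is entering the lane straight and everything else is still. Finish the last few centimetres slowly, stopping a touch short, then back off to check.

```bash
python3 -m pendant '[[0.4,0.04,0,0,0,0,0.7],[0.4,0.04,0,0,0,0,0.7],[0.4,0.04,0,0,0,0,0.7],[0.4,0.04,0,0,0,0,0.7],[0.4,0.04,0,0,0,0,0.7],[0.4,0.04,0,0,0,0,0.7],[0.3,0.03,0,0,0,0,0.7],[0,0,0,0,0,0,0.7]]'
python3 -m pendant '[[-1,-0.1,0,0,0,0,0.7],[-3,-0.3,0,0,0,0,0.7],[-4,-0.4,0,0,0,0,0.7],[-4,-0.4,0,0,0,0,0.7],[-4,-0.4,3,0,0,0,0.7],[-4,-0.4,4,0,0,0,0.7],[0,0,4,0,0,0,0.7],[0,0,4,0,0,0,0.7]]'
python3 - <<'E'
from h import *
im,p=snap('top','t6.png'); cv2.imwrite('pics/t6z.png',cv2.resize(im[100:190,190:390,::-1],(800,360),interpolation=cv2.INTER_CUBIC))
E
```

```text
time: 16.25
tool_pos: [0.6056, -0.1043, 0.0363]
ee_rot: [3.142, -0.001, 0.097]
wrist_force: [-2.3, 0.1, 0.5]
width: 0.0654
finger_force: 0.8
time: 17.05
tool_pos: [0.4084, -0.1237, 0.1828]
ee_rot: [3.141, -0.002, 0.096]
wrist_force: [0.7, -0.6, 0.3]
width: 0.0659
finger_force: 0.0
```

View pics/t6z.png

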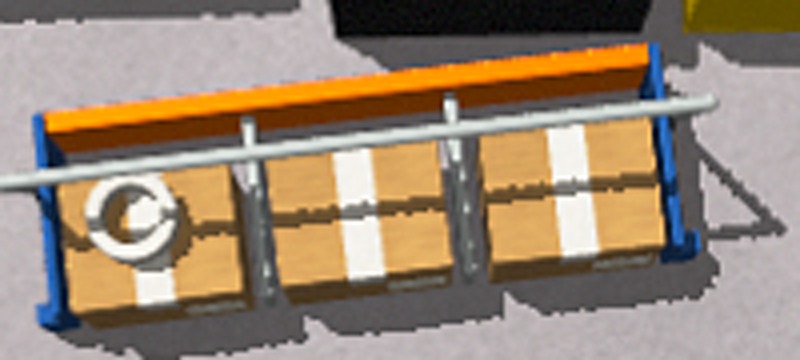

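All three cartons line up at the front to the eye: the front edges run from (282,291) to (453,270) for stock_b and (490,267) to (664,247) for the new one. I'll compare the front-edge depths numerically.

```bash
python3 - <<'E'
from h import *
im,p=load('t6.png');g=cv2.cvtColor(im,cv2.COLOR_BGR2GRAY).astype(np.float32)
y=np.radians(5.6);ex=np.array([np.cos(y),np.sin(y)]);ey=np.array([-ex[1],ex[0]]);L=np.array([.6137,-.1033])
xs=np.arange(-.015,.015,.0005)
for name,c in(('new',-.0014),('sb',.139),('sa',.279)):
    r=[]
    for o in np.r_[np.arange(-.048,-.022,.002),np.arange(.022,.048,.002)]:
        P=np.array([proj(p,np.r_[L+a*ex+(c+o)*ey,.09]) for a in xs],np.float32)
        v=cv2.remap(g,P[:,0][None],P[:,1][None],cv2.INTER_LINEAR)[0]
        m=(v[-12:].mean()+v.min())/2; i=np.where(v<m)[0]; 
        if len(i): r.append(xs[i.max()])
    print(name,'front edge',np.median(r),'L/R',np.median(r[:len(r)//2]),np.median(r[len(r)//2:]))
E
```

```text
new front edge 0.0030000000000000165 L/R 0.0030000000000000165 0.0030000000000000165
sb front edge 0.004000000000000017 L/R 0.004500000000000018 0.003500000000000017
sa front edge 0.0030000000000000165 L/R 0.003500000000000017 0.002500000000000016
```

The fronts are within 1 mm of each other and square. Next is the keeper: go over the bar at its middle with fingers shut, push it forward from behind, then press it down from above.

```bash
python3 -m pendant '[[0,0,3,0,0,0,0],[0,0,2.5,0,0,0,0],[3,1.7,0,0,0,0,0],[3,1.7,0,0,0,0,0],[3,1.7,0,0,0,0,0],[3,1.7,0,0,0,0,0],[3,1.7,0,0,0,0,0],[3,1.7,0,0,0,0,0]]'
python3 -m pendant '[[3,1.7,0,0,0,0,0],[3,1.7,0,0,0,0,0],[3,1.7,0,0,0,0,0],[2.4,1.7,0,0,0,0,0],[0,0,0,0,0,0,0],[0,0,0,0,0,0,0]]'
python3 - <<'E'
from h import *
im,p=snap('side','s7.png'); cv2.imwrite('pics/s7z.png',cv2.resize(im[90:270,140:340,::-1],(660,594),interpolation=cv2.INTER_CUBIC))
E
```

```text
time: 17.9
tool_pos: [0.5911, -0.021, 0.2365]
ee_rot: [3.142, -0.002, 0.098]
wrist_force: [0.4, -0.9, 0.7]
width: 0.0052
finger_force: 0.0
time: 18.5
tool_pos: [0.7037, 0.0463, 0.2356]
ee_rot: [3.142, 0.001, 0.098]
wrist_force: [0.2, 0.2, -0.3]
width: 0.0002
finger_force: 0.0
```

View pics/s7z.png

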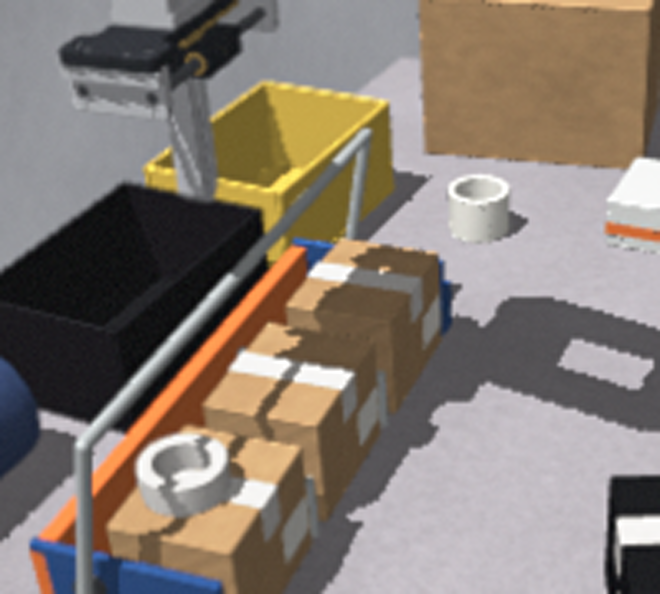

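```bash
python3 -m pendant '[[0,0,-2,0,0,0,0],[0,0,-2,0,0,0,0],[0,0,-1.5,0,0,0,0],[0,0,0,0,0,0,0],[-0.4,-0.04,0,0,0,0,0],[-0.4,-0.04,0,0,0,0,0],[-0.4,-0.04,0,0,0,0,0],[-0.4,-0.04,0,0,0,0,0]]'
python3 -m pendant '[[-0.5,-0.05,-0.1,0,0,0,0],[-0.5,-0.05,-0.1,0,0,0,0],[-0.5,-0.05,-0.1,0,0,0,0],[-0.5,-0.05,-0.1,0,0,0,0],[-0.5,-0.05,-0.2,0,0,0,0],[-0.5,-0.05,-0.2,0,0,0,0]]'
```

```text
time: 19.35
tool_pos: [0.6876, 0.0444, 0.1829]
ee_rot: [3.141, -0.002, 0.097]
wrist_force: [-0.5, -0.5, 0.1]
width: 0.0007
finger_force: 0.0
time: 19.95
tool_pos: [0.6571, 0.0414, 0.1734]
ee_rot: [3.142, 0.0, 0.097]
wrist_force: [0.9, 0.2, 1.4]
width: 0.0005
finger_force: 0.9
```

```bash
cat > bar.py <<'E'
from h import *
import sys
y=np.radians(5.6);ex=np.array([np.cos(y),np.sin(y),0]);ey=np.array([-ex[1],ex[0],0]);O=np.array([.6,.036,0])
def bar(f):
    im,p=load(f);hsv=cv2.cvtColor(im,cv2.COLOR_BGR2HSV);out=[]
    m=((hsv[...,1]<40)&(hsv[...,2]>110)).astype(np.uint8)
    for o in (-.19,-.17,-.1,-.06,.055,.185,.19):
        best=None
        # column strip across the rack at this rack y, at bar height
        col=np.array([proj(p,O+u*ex+o*ey+[0,0,.05+np.sqrt(max(.13**2-(u-.095)**2,0))]) for u in np.arange(-.035,.12,.001)])
        v=[m[int(round(b)),int(round(a))] for a,b in col]
        runs=[];s=None
        for i,k in enumerate(v+[0]):
            if k and s is None:s=i
            if not k and s is not None:runs.append((round((s+i-1)/2-35),i-s));s=None
        out.append((o,runs))
    return out
if __name__=='__main__':
    for f in sys.argv[1:]:
        if f.startswith('n'): snap('top',f)
        print(f); [print(' rack y',o,'(u mm,width mm)',r) for o,r in bar(f)]
E
python3 bar.py t6.png n8.png
```

```text
t6.png
 rack y -0.19 (u mm,width mm) [(-34, 4), (74, 10)]
 rack y -0.17 (u mm,width mm) [(-34, 2), (74, 7)]
 rack y -0.1 (u mm,width mm) [(-31, 9), (74, 10)]
 rack y -0.06 (u mm,width mm) [(-34, 3), (52, 2), (73, 33)]
 rack y 0.055 (u mm,width mm) [(-34, 4), (74, 9), (118, 2)]
 rack y 0.185 (u mm,width mm) [(-30, 12), (74, 10), (118, 4)]
 rack y 0.19 (u mm,width mm) [(-30, 12), (75, 9), (118, 4)]
n8.png
 rack y -0.19 (u mm,width mm) [(45, 9)]
 rack y -0.17 (u mm,width mm) [(45, 9)]
 rack y -0.1 (u mm,width mm) [(46, 7)]
 rack y -0.06 (u mm,width mm) []
 rack y 0.055 (u mm,width mm) [(46, 10)]
 rack y 0.185 (u mm,width mm) [(-30, 12), (46, 9), (118, 4)]
 rack y 0.19 (u mm,width mm) [(-30, 12), (45, 7), (118, 4)]
```

The bar has moved from 74 to 45 mm and is tracking the fingers. Continue along the arc.

```bash
python3 -m pendant '[[-0.5,-0.05,-0.2,0,0,0,0],[-0.5,-0.05,-0.3,0,0,0,0],[-0.5,-0.05,-0.3,0,0,0,0],[-0.5,-0.05,-0.3,0,0,0,0],[-0.5,-0.05,-0.4,0,0,0,0],[-0.5,-0.05,-0.4,0,0,0,0],[-0.5,-0.05,-0.4,0,0,0,0]]'
python3 -m pendant '[[-0.5,-0.05,-0.4,0,0,0,0],[-0.5,-0.05,-0.5,0,0,0,0],[-0.5,-0.05,-0.6,0,0,0,0],[0,0,0,0,0,0,0]]'
python3 bar.py n9.png
```

```text
time: 20.7
tool_pos: [0.6222, 0.0379, 0.1502]
ee_rot: [3.142, 0.0, 0.097]
wrist_force: [1.9, 0.5, -0.4]
width: 0.0007
finger_force: 1.2
time: 21.1
tool_pos: [0.6069, 0.0364, 0.1339]
ee_rot: [-3.141, 0.001, 0.097]
wrist_force: [3.3, 0.6, -3.5]
width: 0.0004
finger_force: 2.1
n9.png
 rack y -0.19 (u mm,width mm) [(-34, 4), (-6, 9)]
 rack y -0.17 (u mm,width mm) [(-34, 2), (-6, 8)]
 rack y -0.1 (u mm,width mm) [(-30, 8), (-8, 2)]
 rack y -0.06 (u mm,width mm) []
 rack y 0.055 (u mm,width mm) [(-34, 4), (-8, 6)]
 rack y 0.185 (u mm,width mm) [(-30, 12), (-6, 6), (118, 4)]
 rack y 0.19 (u mm,width mm) [(-30, 12), (-6, 9), (118, 4)]
```

```bash
python3 -m pendant '[[1,0.1,0,0,0,0,0],[0,0,2,0,0,0,0],[0,0,2,0,0,0,0],[-1.4,-0.14,0,0,0,0,0],[-1.5,-0.15,0,0,0,0,0],[0,0,0,0,0,0,0],[0,0,-1.5,0,0,0,0],[0,0,-0.5,0,0,0,0]]'
python3 -m pendant '[[0,0,-0.5,0,0,0,0],[-0.1,-0.01,-0.5,0,0,0,0],[-0.3,-0.03,-0.5,0,0,0,0],[-0.3,-0.03,-0.5,0,0,0,0],[-0.3,-0.03,-0.5,0,0,0,0],[0,0,0,0,0,0,0]]'
python3 bar.py n10.png
```

```text
time: 21.95
tool_pos: [0.588, 0.0345, 0.1531]
ee_rot: [-3.141, 0.004, 0.097]
wrist_force: [-1.1, -0.7, 0.5]
width: -0.0
finger_force: 0.0
time: 22.55
tool_pos: [0.5779, 0.0335, 0.1299]
ee_rot: [3.142, 0.001, 0.097]
wrist_force: [0.1, -0.2, 0.6]
width: 0.0008
finger_force: 0.0
n10.png
 rack y -0.19 (u mm,width mm) [(-34, 4), (-16, 6)]
 rack y -0.17 (u mm,width mm) [(-34, 2), (-14, 8)]
 rack y -0.1 (u mm,width mm) [(-31, 9), (-14, 8)]
 rack y -0.06 (u mm,width mm) []
 rack y 0.055 (u mm,width mm) [(-34, 4), (117, 5)]
 rack y 0.185 (u mm,width mm) [(-30, 12), (-14, 6), (118, 4)]
 rack y 0.19 (u mm,width mm) [(-30, 12), (-15, 9), (118, 4)]
```

```bash
python3 -m pendant '[[0,0,2,0,0,0,0],[0.9,0.09,0,0,0,0,0],[0,0,0,0,0,0,0],[0,0,-1.5,0,0,0,0],[0,0,-0.3,0,0,0,0],[-0.15,-0.02,-0.3,0,0,0,0],[-0.2,-0.02,-0.4,0,0,0,0],[-0.2,-0.02,-0.4,0,0,0,0]]'
python3 bar.py n11.png
```

```text
time: 23.4
tool_pos: [0.5817, 0.034, 0.1215]
ee_rot: [-3.141, 0.0, 0.097]
wrist_force: [-1.4, 1.0, 2.5]
width: 0.0005
finger_force: 1.1
n11.png
 rack y -0.19 (u mm,width mm) [(-34, 4), (-18, 8)]
 rack y -0.17 (u mm,width mm) [(-34, 2), (-18, 8)]
 rack y -0.1 (u mm,width mm) [(-31, 9), (-18, 8)]
 rack y -0.06 (u mm,width mm) []
 rack y 0.055 (u mm,width mm) [(-34, 4), (118, 2)]
 rack y 0.185 (u mm,width mm) [(-30, 12), (-18, 6), (118, 4)]
 rack y 0.19 (u mm,width mm) [(-30, 12), (-18, 7), (118, 4)]
```

```bash
python3 -m pendant '[[-0.2,-0.02,-0.5,0,0,0,0],[-0.2,-0.02,-0.5,0,0,0,0],[-0.2,-0.02,-0.5,0,0,0,0],[-0.15,-0.02,-0.5,0,0,0,0],[-0.15,-0.02,-0.5,0,0,0,0],[-0.1,-0.01,-0.5,0,0,0,0],[0,0,0,0,0,0,0]]'
python3 bar.py n12.png
```

```text
time: 24.15
tool_pos: [0.5718, 0.0326, 0.0905]
ee_rot: [3.141, 0.001, 0.097]
wrist_force: [-0.7, 0.9, -0.2]
width: 0.0005
finger_force: 0.0
n12.png
 rack y -0.19 (u mm,width mm) [(-31, 9)]
 rack y -0.17 (u mm,width mm) [(-31, 9)]
 rack y -0.1 (u mm,width mm) [(-31, 9)]
 rack y -0.06 (u mm,width mm) [(84, 12)]
 rack y 0.055 (u mm,width mm) [(118, 2)]
 rack y 0.185 (u mm,width mm) [(-28, 10), (118, 4)]
 rack y 0.19 (u mm,width mm) [(-28, 10), (118, 4)]
```

```bash
python3 -m pendant '[[-0.1,-0.01,-0.5,0,0,0,0],[0,0,-0.5,0,0,0,0],[0,0,-0.5,0,0,0,0],[0,0,-0.4,0,0,0,0],[0,0,-0.3,0,0,0,0],[0,0,0,0,0,0,0]]'
python3 -m pendant '[[0,0,-0.2,0,0,0,0],[0,0,0,0,0,0,0]]'
```

```text
time: 24.8
tool_pos: [0.571, 0.0326, 0.0689]
ee_rot: [-3.141, 0.001, 0.097]
wrist_force: [-0.2, 0.5, -0.5]
width: 0.0002
finger_force: 0.0
time: 25.0
tool_pos: [0.5714, 0.0326, 0.0676]
ee_rot: [3.142, -0.001, 0.097]
wrist_force: [0.5, 0.3, 0.4]
width: 0.0005
finger_force: 0.0
```

```bash
for i in 1; do python3 -m pendant '[[0,0,-0.15,0,0,0,0]]'; python3 -m pendant '[[0,0,-0.15,0,0,0,0]]';python3 -m pendant '[[0,0,-0.15,0,0,0,0]]'; done | grep -E 'tool_pos|wrist'
python3 bar.py n13.png
```

```text
tool_pos: [0.5714, 0.0326, 0.0665]
wrist_force: [-0.4, 0.2, -0.1]
tool_pos: [0.5715, 0.0327, 0.0659]
wrist_force: [-2.3, 0.1, 9.0]
tool_pos: [0.5716, 0.0327, 0.0657]
wrist_force: [-4.8, 0.0, 14.3]
n13.png
 rack y -0.19 (u mm,width mm) [(-33, 5)]
 rack y -0.17 (u mm,width mm) [(-33, 5)]
 rack y -0.1 (u mm,width mm) [(-30, 8)]
 rack y -0.06 (u mm,width mm) [(66, 9), (84, 12)]
 rack y 0.055 (u mm,width mm) [(118, 2)]
 rack y 0.185 (u mm,width mm) [(-32, 8), (118, 4)]
 rack y 0.19 (u mm,width mm) [(-32, 6), (118, 4)]
```

A firm stop at a fingertip height of 0.055 m, which is the bar's top when it is fully down, at 14 N. Lift off and check.

```bash
python3 -m pendant '[[0,0,1,0,0,0,0],[0,0,3,0,0,0,0],[0,0,4,0,0,0,0],[0,0,4,0,0,0,0],[-3,-4,2,0,0,0,0],[-4,-4,0,0,0,0,0],[-4,-4,0,0,0,0,0],[-4,-4,0,0,0,0,0]]'
python3 -m pendant '[[-3,-4,0,0,0,0,0],[0,-4,0,0,0,0,0],[0,-4,0,0,0,0,0],[0,-4,0,0,0,0,0],[0,0,0,0,0,0,0]]'
python3 - <<'E'
from h import *
im,p=snap('top','t14.png');ims,ps=snap('side','s14.png')
a,_=load('t14.png');b,_=load('t6.png');s0,_=load('side0.png');s1,_=load('s14.png')
g=cv2.cvtColor(a,cv2.COLOR_BGR2GRAY).astype(np.float32)
y=np.radians(5.6);ex=np.array([np.cos(y),np.sin(y)]);ey=np.array([-ex[1],ex[0]]);L=np.array([.6137,-.1033]);O=np.array([.6,.036])
xs=np.arange(-.012,.015,.0005)
for name,c in(('new',-.0014),('sb',.139),('sa',.279)):
    r=[]
    for o in np.r_[np.arange(-.048,-.022,.002),np.arange(.022,.048,.002)]:
        P=np.array([proj(p,np.r_[L+q*ex+(c+o)*ey,.09]) for q in xs],np.float32)
        v=cv2.remap(g,P[:,0][None],P[:,1][None],cv2.INTER_LINEAR)[0]
        m=(v[-12:].mean()+v.min())/2; i=np.where(v<m)[0]
        if len(i): r.append(xs[i.max()])
    print(name,np.median(r))
# bar height: side-view rows of the bar over cardboard fronts, ray x rack plane u=-.032
h=cv2.cvtColor(s1,cv2.COLOR_BGR2HSV)
for o in(-.17,-.12,-.02,.02,.12,.17,.2):
    run=[]
    for z in np.arange(.02,.09,.001):
        q=proj(ps,np.r_[O-.032*ex+o*ey,z]);px=h[int(round(q[1])),int(round(q[0]))]
        if px[1]<40 and px[2]>110: run.append(z)
    print('bar z at',o,(round(min(run),3),round(max(run),3),len(run)) if run else None)
# unmoved things: changed pixels in top picture outside rack, by component
t0,_=load('top0.png');d=(cv2.absdiff(t0,a).max(2)>45).astype(np.uint8);d=cv2.morphologyEx(d,cv2.MORPH_OPEN,np.ones((3,3)))
n,_,st,_=cv2.connectedComponentsWithStats(d);print([tuple(int(k) for k in s) for s in st[1:] if s[4]>25])
print(robot.get_obs()['tool_pos'])
E
```

```text
time: 26.15
tool_pos: [0.436, -0.1116, 0.2021]
ee_rot: [3.141, -0.001, 0.098]
wrist_force: [0.5, -0.6, -0.2]
width: 0.0008
finger_force: 0.0
time: 26.65
tool_pos: [0.4065, -0.2746, 0.2013]
ee_rot: [3.14, 0.001, 0.092]
wrist_force: [1.1, 0.3, 0.2]
width: 0.0005
finger_force: 0.0
new 0.003000000000000013
sb 0.004000000000000014
sa 0.003000000000000013
bar z at -0.17 (np.float64(0.037), np.float64(0.089), 53)
bar z at -0.12 (np.float64(0.039), np.float64(0.061), 23)
bar z at -0.02 (np.float64(0.041), np.float64(0.061), 21)
bar z at 0.02 (np.float64(0.039), np.float64(0.059), 21)
bar z at 0.12 (np.float64(0.039), np.float64(0.062), 24)
bar z at 0.17 (np.float64(0.04), np.float64(0.089), 30)
bar z at 0.2 (np.float64(0.02), np.float64(0.062), 31)
[(305, 124, 61, 55, 2227), (283, 131, 19, 6, 79), (254, 134, 24, 6, 100), (230, 137, 21, 6, 85), (198, 140, 22, 6, 87), (367, 140, 18, 20, 116), (258, 149, 44, 8, 166), (238, 155, 11, 5, 44), (205, 156, 8, 7, 37), (220, 157, 7, 4, 26), (264, 172, 108, 24, 405), (237, 193, 26, 6, 88), (211, 194, 76, 49, 2226), (247, 201, 7, 12, 46), (435, 200, 32, 17, 339), (350, 218, 210, 202, 21505), (260, 319, 88, 52, 2550), (189, 337, 76, 83, 3666), (330, 367, 50, 53, 1213), (277, 389, 24, 31, 341), (402, 412, 5, 7, 26)]
[ 0.40695748 -0.27100776  0.20144384]
```

```bash
python3 -c "
from bench import robot
print(robot.close_job())"
```

```text
the job is handed in; nothing more can be done
None
```

The carton is in lane0 with its front within about 1 mm of its neighbours', the keeper bar is down on its stops, and the job was handed in at about 27 s with no verdict returned; one changed patch over the nail box in the last top picture is probably the arm's shadow, which I did not check.

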